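# Turn the closet turntable until the glass jar is at the front

## Task

Turn the bamboo turntable by gently pushing its rim (the thumb tabs are there for that) with the fingertips until the round glass jar stands at the front, in line with the metal pointer that sticks out from under the turntable; then leave it at rest and draw clear. Do not grip or lift anything, and do not touch the jar, the ring holder or the watch box riding on the turntable: they must stay standing in it. Leave the shoe horn and the hanger hook where they lie.

Things in the scene. Friction and masses are not known exactly. Their poses are not given: they have to be found in the camera images.
- foot: Fixed grey foot under the tray, 140 mm across, 12 mm high. A flat steel pointer, 12 mm wide, 6 mm high, runs out from it over the shelf along the foot's own -x axis to a round head 24 mm across centred 175 mm from the axis: that direction is the front. Origin on the turning axis at the shelf's surface; z up.
- turntable: Bamboo tray 210 mm across, turns endlessly about vertical z. Origin on the axis at its underside, 12 mm above the shelf; floor 10 mm, lip top 20 mm above origin. Six thumb tabs on the rim at 30, 90, 150, 210, 270, 330 deg anticlockwise from its x axis: 14 mm wide, reaching 155 mm from the axis, 12 to 52 mm above the shelf. About 1 N at a tab turns it; stays where left, hardly coasts.
- jar: Round glass jar with white cotton balls inside and a steel screw-top lid, 60 mm across and 48 mm tall, standing loose on the tray about 55 mm from the axis. Origin at the centre of its underside.
- ring_holder: Grey silicone ring holder, a cone on a round base, 52 mm across and 48 mm tall, standing loose on the tray about 55 mm from the axis. Origin at the centre of its underside.
- watch_box: Dark wooden watch box, 46 x 46 mm and 40 mm tall, standing loose on the tray about 55 mm from the axis. Origin at the centre of its underside.
- shoe_horn: Bamboo shoe horn lying on the shelf beside the turntable, 191 mm long along its x, up to 36 mm wide, 6 mm thick. Origin at its underside, 108 mm from the narrow end.
- hanger_hook: Chrome hanger hook lying flat on the shelf on the turntable's other side, about 115 mm long along its x, 55 mm wide, at most 12 mm high. Origin at its underside, 63 mm from its straight end. Farther left, 0.45 m or more left of the robot's midline, stands a fixed white drawer unit 216 mm tall, not used.
There are look-alikes about, which are no part of the job. What is shaped like the ring_holder but green or red is not meant.

How it is judged (in metres and radians):
On the way:
1. the fingers push the turntable (contact force between the fingers and turntable above 0.2 N).
At the end, for the whole second after the job is handed in: The jar's centre is on the pointer's side of the axis and within 11 mm (about 11 degrees) to either side of the pointer's line; the turntable is at rest, and the jar, ring holder and watch box all stand upright in the tray (x of jar in the frame of foot below -0.035 m and y of jar in the frame of foot between -0.011 and 0.011 m and angular speed of turntable below 0.05 rad/s and linear speed of jar below 0.02 m/s and angle between each of jar, ring_holder, watch_box's own z axis and vertical below 0.1 rad and horizontal distance between each of jar, ring_holder, watch_box and turntable below 0.08 m); the robot touches nothing.
It fails at once if the robot touches a thing riding on the turntable (contact force between any of the arm, the fingers and jar above 0.5 N or contact force between any of the arm, the fingers and ring_holder above 0.5 N or contact force between any of the arm, the fingers and watch_box above 0.5 N).
It fails at once if a thing riding on the turntable is lifted or tips (height (world z) of any of jar, ring_holder, watch_box above 0.032 m or angle between any of jar, ring_holder, watch_box's own z axis and vertical above 0.4 rad).
It fails at once if the turntable is squeezed or shoved hard (over 25 N) (contact force between the fingers and turntable above 25 N).
It fails at once if the shoe horn or the hanger hook is moved by more than 20 mm (distance of any of shoe_horn, hanger_hook from where it was at the start of the episode above 0.02 m).
It also fails if it takes over 64 s, if anything falls off the work surface, if the arm or the gripper's body presses on something with over 40 N, if the wrist force passes 120 N, or if a joint passes its speed limit or range.

## Robot

A 6-joint arm with a two-finger parallel gripper is mounted at the origin on the work surface. World frame = base frame: x ahead of the robot, y to its left, z up, the work surface at z = 0. Lengths are in m, angles in degrees, forces in N, time in s.
With the tool pointing down it reaches from about 0.35 to 0.875 m from the base axis. Payload 4.2 kg.
Tool frame: the origin (TCP) lies midway between the tips of the shut fingers; the grasp point (between the pads) lies 19 mm behind it; z points along the fingers, y is the line along which they close (so a half turn about z gives the same grasp; the last joint's range is limited). The gripper opens to 87 mm and grips with 3 to 60 N. Pads are 19 mm wide; open, the fingers measure 117 mm over their backs; the gripper's body (75 mm by 190 mm) begins 51 mm behind the grasp point.
Start: joints at [-48.61, 22.042, 0.453, 0, -68.411, -14.817], TCP at [0.28, -0.559, 0.223] pointing down, gripper open.
Joint ranges: [-179.83, 179.83], [-69.29, 118.12], [-61.27, 80.66], [-181.25, 117.63], [-171.15, -9.14], [-177.46, 177.46]. Speed limits (degrees/s): [159.86, 159.86, 180, 180, 180, 180].

## Interface

Orientations are given as [roll, pitch, yaw] about the fixed x, y, z axes, in that order (R = Rz(yaw) Ry(pitch) Rx(roll)).
In Python, from workcell import env gives the robot as it stands. The module is installed in compiled form; this text tells all that it offers. Calls block until the motion is done:
- env.goto(position, orientation): joint-space move of the TCP to a pose.
- env.move_straight(position, rotation=None, rate=0.15, force_limit=None): straight line of the TCP; rotation=None keeps the orientation; rate is the mean speed in m/s. With force_limit (N) it stops when the force on the tool has changed by that much, and returns True; else False.
- env.set_joints(angles): joint-space move.
- env.gripper_to(opening, grasp_force=None): opening from 0.0 (shut) to 1.0 (fully open); grasp_force is the grip in N (None keeps the last); returns when the fingers have stopped.
- env.dwell(seconds).
- env.inverse_kinematics(position, orientation): joint angles nearest the present ones, or None.
- env.read_state(): the state.
- env.grab_frame(name): name is "side" or "top"; returns a dict with "image" (420x560x3 uint8, blue, green, red), "fx", "fy", "cx", "cy" (pixels), "position" and "orientation" of the camera in the world. Camera axes: x right, y up, looking along -z (the intrinsics and any distortion apply to the point x, -y, -z); pixel columns grow to the right and rows downward; lengths in m; the calibration is good to about 2 mm. A picture is of the moment at which its call begins. There is no depth.
A pose or a line that the arm cannot do raises env.Unreachable and nothing moves.
- env.close_job(): hands the job in; it is judged then, once.
Trained networks look in a picture, given as the dict that the camera call returned (one of the last four; its "shot" number tells which), for a name from the list of things; names that differ only in an ending like _2 or _b are one class to them, and where a whole thing is asked for, a point or a joint stands for the part that bears it (a point fixed in the world has none). Each returns a list of dicts, best first, with "score" (0 to 1); they miss things now and then, are a little off and sometimes report something else, mostly with a low value. They report only what shows in the picture. A call takes as long as a camera call. They do not tell look-alikes from the thing itself.
- env.search_frame(picture, thing): "xyz" ([x, y, z] in m, in world coordinates, good to about 4 mm: the middle of the surface that is visible of it).
- env.trace(picture, thing): "mask" (420x560 bool, what is visible of it).
The state is a dict: "clock": time; "joint_positions": joint angles; "qvel": joint speeds; "joint_torque": joint torques, N m; "position": TCP position; "tool_rot": TCP orientation; "force": force on the tool from outside, world axes, zero at the start; "wrist_torque": the same for the moment, N m; "opening": opening from 0.0 (shut) to 1.0 (fully open); "finger_force": force on a finger pad.
Only numpy, scipy, OpenCV 4.12 (cv2) and the standard library are available. Lean on these libraries where they do the work, as an engineer would, in place of code of your own. Each camera call takes 0.05 s, during which the arm holds its last target. There are 200 camera calls.

## Working session

There is one attempt and no reset: what is moved stays moved. The work goes in short steps, each a Python script; the robot and the scene stay as the last script left them, time stands still between calls to the robot, and variables do not carry over. Pictures are saved under pics/ and viewed, at most 10 in all, crops included, and the job is handed in when it is done.

```bash
mkdir -p pics; python3 - <<'E'
from workcell import env
import cv2
for n in("top","side"):
    f=env.grab_frame(n); cv2.imwrite(f"pics/{n}0.png",f["image"])
    print(n,f["position"],f["orientation"],f["fx"],f["cx"],f["cy"],[k for k in f])
    for t in("foot","turntable","jar","ring_holder","watch_box","shoe_horn","hanger_hook"):
        print(t,[(d["xyz"],d["score"]) for d in env.search_frame(f,t)])
s=env.read_state();print(s["clock"],s["tool_rot"],s["force"])
E
```

```text
top [0.41111139 0.00999548 0.9257687 ] [  6.54993402   1.80452849 -89.29783231] 416.88229555047485 276.3686960457135 200.06168924886845 ['image', 'fx', 'fy', 'cx', 'cy', 'position', 'orientation', 'shot']
foot [([0.415, -0.012, 0.0047], 0.68)]
turntable [([0.566, -0.0357, 0.0171], 0.95)]
jar [([0.5349, 0.0118, 0.067], 0.76)]
ring_holder [([0.3287, -0.1089, 0.0177], 0.83), ([0.5283, -0.0821, 0.0307], 0.7)]
watch_box [([0.6131, -0.0485, 0.0625], 0.93)]
shoe_horn [([0.5267, -0.2665, 0.0043], 0.85)]
hanger_hook [([0.6185, 0.1862, 0.0053], 0.54)]
side [0.22315965 0.51534238 0.55459711] [  47.57685621   -1.29170674 -151.11693146] 390.45955656838265 279.7401715767075 211.60461803214588 ['image', 'fx', 'fy', 'cx', 'cy', 'position', 'orientation', 'shot']
foot [([0.4111, -0.0102, 0.0077], 0.64)]
turntable [([0.5484, -0.014, 0.0203], 0.57)]
jar [([0.5326, 0.0274, 0.0632], 0.96), ([0.6115, -0.0374, 0.0588], 0.28)]
ring_holder [([0.3353, -0.103, 0.0125], 0.7), ([0.5231, -0.0712, 0.0313], 0.58), ([0.6609, -0.2424, 0.0111], 0.51)]
watch_box [([0.6113, -0.035, 0.0586], 0.86)]
shoe_horn [([0.5181, -0.2609, 0.0061], 0.68)]
hanger_hook [([0.6167, 0.1924, 0.0085], 0.72)]
0.8 [-1.79999946e+02  1.87007622e-03 -1.53428588e+02] [ 0.72382704 -0.92606417  0.28683346]
```

View pics/top0.png

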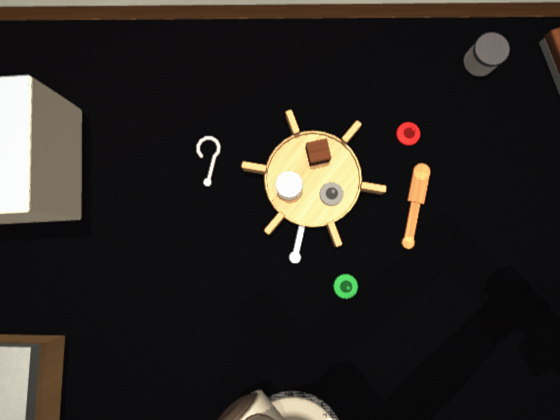

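View pics/side0.png

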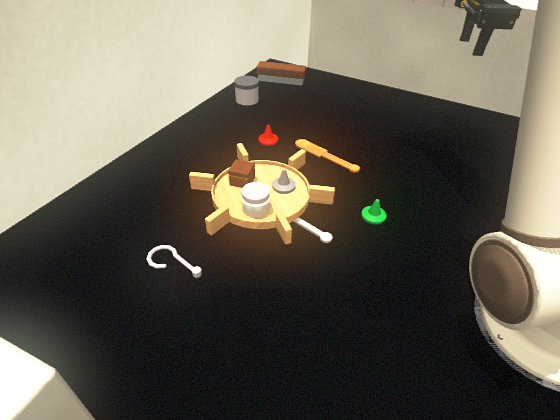

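The tray centre is at about (312,179) in the top view. The jar is to its left at (289,185), and the pointer head is at (295,257). The jar therefore has to go anticlockwise about 60–65°, and the front-left tab at (275,222) can be pushed for that. The green and red cones are look-alikes.

```bash
cat > h.py <<'E'
from workcell import env
import cv2, numpy as np
from scipy.spatial.transform import Rotation as R
def px2w(f,u,v,z):
    d=R.from_euler("xyz",f["orientation"],degrees=True).apply([(u-f["cx"])/f["fx"],-(v-f["cy"])/f["fy"],-1])
    p=np.array(f["position"]); return (p+d*(z-p[2])/d[2])[:2]
def ang(v): return np.degrees(np.arctan2(v[1],v[0]))
def best(f,t): return env.trace(f,t)[0]["mask"].astype(np.uint8)
def measure(C=None,H=None):
    f=env.grab_frame("top")
    m=best(f,"turntable")
    for t in("jar","ring_holder","watch_box"):
        for d in env.trace(f,t): 
            if d["score"]>.5: m|=d["mask"]
    m=cv2.morphologyEx(m,cv2.MORPH_CLOSE,np.ones((5,5)))
    disc=cv2.morphologyEx(m,cv2.MORPH_OPEN,cv2.getStructuringElement(2,(25,25)))
    c=max(cv2.findContours(disc,0,1)[0],key=cv2.contourArea)
    e=cv2.fitEllipse(c)
    if C is None: C=px2w(f,*e[0],.03)
    # tabs
    k=cv2.dilate(disc,np.ones((3,3)))
    n,_,st,ce=cv2.connectedComponentsWithStats(((m>0)&(k==0)).astype(np.uint8))
    tabs=sorted((round(ang(w-C)),round(float(np.hypot(*(w-C))),3)) for i in range(1,n) if st[i,4]>25 for w in[px2w(f,*ce[i],.048)])
    j=best(f,"jar"); ys,xs=np.nonzero(j); J=px2w(f,xs.mean(),ys.mean(),.06)
    if H is None:
        ys,xs=np.nonzero(best(f,"foot")); P=np.array([px2w(f,u,v,.006) for u,v in zip(xs,ys)])
        r=np.hypot(*(P-C).T); H=P[(r>.155)&(r<.2)].mean(0)
    print("ellipse",e,"C",C,"tabs",tabs,"J",J,np.hypot(*(J-C)),"H",H,np.hypot(*(H-C)),"jar ang",ang(J-C),"front",ang(H-C),"need",(ang(H-C)-ang(J-C))%360)
    return f
E
python3 -c "
from h import *
measure()"
```

```text
ellipse ((312.6921691894531, 179.1973419189453), (95.12783813476562, 96.2076644897461), 62.56304931640625) C [ 0.55991917 -0.03883856] tabs [(-163, 0.235), (-160, 0.13), (-100, 0.129), (-65, 0.223), (-39, 0.131), (21, 0.131), (80, 0.131), (141, 0.133)] J [0.54029787 0.01284536] 0.05528311837734 H [ 0.39432426 -0.00222685] 0.16959390142297295 jar ang 110.78878101111728 front 167.532916549583 need 56.74413553846573
```

```bash
cat >> h.py <<'E'
C=np.array([.5599,-.0388]); HD=np.array([.3943,-.0022]); RAD=.138; Z=.034
def pose(a,z=Z,r=RAD,off=90):
    return [*(C+r*np.array([np.cos(np.radians(a)),np.sin(np.radians(a))])),z],[180,0,(a+off+180)%360-180]
def arc(a0,a1,off,step=8,rate=.06):
    for a in np.linspace(a0,a1,int(np.ceil(abs(a1-a0)/step))+1)[1:]:
        p,o=pose(a,off=off)
        hit=env.move_straight(p,o,rate=rate,force_limit=10)
        print(round(a,1),hit,np.round(env.read_state()["force"],1))
        if hit: break
E
python3 - <<'E'
from h import *
sol={}
for off in(90,-90):
    q=[env.inverse_kinematics(*pose(a,off=off)) for a in(112,150,192)]
    print(off,[None if x is None else np.round(x) for x in q]); sol[off]=q
off=min(sol,key=lambda o:max(abs(x[5]) for x in sol[o]) if all(x is not None for x in sol[o]) else 999)
print("off",off)
env.gripper_to(0)
env.goto(*pose(112,z=.2,off=off))
p,o=pose(112,off=off)
print(env.move_straight(p,rate=.12,force_limit=8),env.read_state()["force"])
arc(112,186,off)
p,o=pose(180,off=off); env.move_straight(p,o)
env.move_straight(p[:2]+[.2])
env.goto([.35,-.4,.25],[180,0,o[2]])
f=measure(C,HD); cv2.imwrite("pics/top1.png",f["image"]); print(env.read_state()["clock"])
E
```

```text
90 [array([ 28.,  24., -28.,  -0., -38., -96.]), array([ 25.,  19., -38.,  -0., -33., -55.]), array([ 13.,  18., -40.,   0., -32.,  -1.])]
-90 [array([ 28.,  24., -28.,   0., -38.,  84.]), array([ 25.,  19., -38.,   0., -33., 125.]), None]
off 90
False [ 1.30412648 -0.26194543  0.29962797]
119.4 False [-0.6  0.8  0.1]
126.8 False [0.7 0.8 0. ]
134.2 False [ 1.1 -0.9 -0.2]
141.6 False [0.3 0.2 0.5]
149.0 False [ 0.  -0.1  0.2]
156.4 False [ 0.4 -0.6  0.5]
163.8 False [ 0.3  0.4 -0.1]
171.2 False [ 0.8 -0.7 -0.1]
178.6 False [0.1 0.2 0.4]
186.0 False [-0.  -0.5 -0.2]Traceback (most recent call last):
  File "<stdin>", line 16, in <module>
  File "h.py", line 24, in measure
    j=best(f,"jar"); ys,xs=np.nonzero(j); J=px2w(f,xs.mean(),ys.mean(),.06)
  File "h.py", line 8, in best
    def best(f,t): return env.trace(f,t)[0]["mask"].astype(np.uint8)
                          ~~~~~~~~~~~~~~^^^
IndexError: list index out of range
```

```bash
python3 - <<'E'
from h import *
a=[env.grab_frame(n)["image"] for n in("top","side")]
cv2.imwrite("pics/b1.png",cv2.resize(np.hstack(a),(800,300),interpolation=cv2.INTER_AREA)); s=env.read_state(); print(s["clock"],s["position"])
E
```

```text
14.4583 [ 0.35029969 -0.39961418  0.25005252]
```

View pics/b1.png

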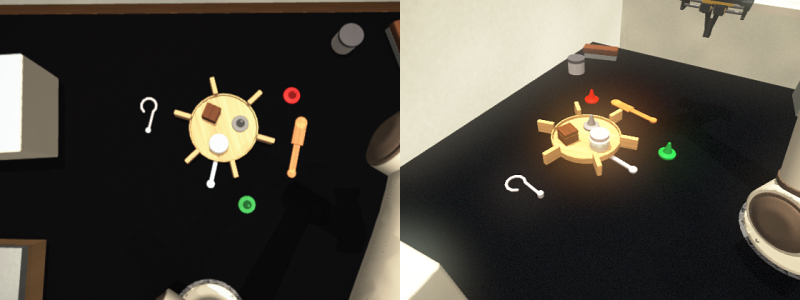

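The jar at (219,144) now stands almost in line with the pointer at (211,184), and everything on the tray is upright. The network simply missed the jar, so I'll fall back to a brightness threshold.

```bash
cat >> h.py <<'E'
def jar_ang():
    for n in("top","side"):
        f=env.grab_frame(n); o=[(np.array(d["xyz"][:2]),d["score"]) for d in env.search_frame(f,"jar")]
        print(n,[(np.round(p,3),s,round(ang(p-C),1)) for p,s in o])
        if n=="top":
            im=f["image"].astype(int); w=((im.min(2)>150)&(im.max(2)-im.min(2)<60)).astype(np.uint8)
            k,_,st,ce=cv2.connectedComponentsWithStats(w)
            for i in range(1,k):
                J=px2w(f,*ce[i],.066); 
                if st[i,4]>100 and np.hypot(*(J-C))<.09: print("blob",st[i],J,np.hypot(*(J-C)),"ang",ang(J-C),"need",ang(HD-C)-ang(J-C))
E
python3 -c "
from h import *
jar_ang()
try: measure(C,HD)
except IndexError: pass"
```

```text
top [(array([ 0.503, -0.024]), 0.62, np.float64(165.7))]
blob [325 162  23  22 274] [ 0.56839762 -0.08534254] 0.04731192145644005 ang -79.6530513373433 need 247.19020190240852
blob [292 187  28  28 616] [ 0.50966468 -0.02257613] 0.05279016074855331 ang 162.10175534393665 need 5.435395221128573
side [(array([ 0.5  , -0.007]), 0.69, np.float64(151.9))]
ellipse ((312.6799011230469, 178.9831085205078), (95.21730041503906, 96.33781433105469), 83.4313735961914) C [ 0.5599 -0.0388] tabs [(-167, 0.131), (-164, 0.236), (-106, 0.129), (-64, 0.224), (-46, 0.132), (14, 0.13), (74, 0.131), (133, 0.132)] J [ 0.50801209 -0.02264418] 0.054344880955871 H [ 0.3943 -0.0022] 0.1695963443002236 jar ang 162.70550207718085 front 167.53715056506522 need 4.831648487884365
```

```bash
python3 - <<'E'
from h import *
env.goto(*pose(175,z=.2))
print(env.move_straight(pose(175)[0],rate=.12,force_limit=8))
arc(175,183,90); arc(183,190.8,90,step=4,rate=.03)
p,o=pose(184); env.move_straight(p,o,rate=.05)
env.move_straight(p[:2]+[.2])
env.goto([.35,-.4,.25],[180,0,o[2]])
jar_ang()
try: f=measure(C,HD)
except IndexError: pass
cv2.imwrite("pics/top2.png",env.grab_frame("top")["image"][100:300,200:440]); print(env.read_state()["clock"])
E
```

```text
False
183.0 False [-0.3 -0.4 -0.3]
186.9 False [-0.3  0.1 -0.4]
190.8 False [ 0.1 -0.5 -0.9]
top [(array([ 0.504, -0.031]), 0.87, np.float64(172.3))]
blob [325 160  22  22 268] [ 0.57246681 -0.08391146] 0.04682913722910743 ang -74.43362785594944 need 241.97077842101464
blob [294 187  29  28 616] [ 0.50876377 -0.02721288] 0.05243257675240082 ang 167.23276414818952 need 0.3043864168757011
side [(array([ 0.498, -0.01 ]), 0.82, np.float64(155.2))]
ellipse ((312.89630126953125, 178.87481689453125), (95.27608489990234, 96.28352355957031), 57.94093704223633) C [ 0.5599 -0.0388] tabs [(-163, 0.236), (-162, 0.131), (-102, 0.129), (-64, 0.224), (-41, 0.131), (19, 0.132), (79, 0.131), (138, 0.131)] J [ 0.50650091 -0.02685471] 0.05471885435975808 H [ 0.3943 -0.0022] 0.1695963443002236 jar ang 167.39061615423697 front 167.53715056506522 need 0.14653441082825225
22.9667
```

View pics/top2.png

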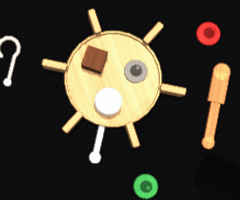

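The jar at (107,101) lies on the line from the axis at (112,78) to the pointer head at (95,158). All three items are standing and the arm is clear.

```bash
python3 -c "
from h import *
print(env.close_job())"
```

```text
the job is handed in; nothing more can be done
None
```

I turned the turntable by one thumb tab until the jar was in line with the pointer, within about 0.3° in the top camera. The jar, ring holder and watch box are still standing, the arm is clear, and the job was handed in at about 23 s; no verdict was returned.

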